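# Stroke-test the portion pumps and send back the jammed one

### The job

Before the bar opens, stroke-test the three empty portion pumps: press each plunger gently down, fully home if it runs freely, but stop as soon as it stiffens early, without forcing it. Exactly one is jammed: once you have felt its jam, lift that pump by its can, keep it upright and stand it on the floor of the returns tray; leave the two good pumps standing where they are with their plungers down, and leave everything else alone.

Things in the scene. Friction and masses are not known exactly. Their poses are not given: they have to be found in the camera images.
- pump_1_centre (a point): Centre (50 mm above the foot) of one of three like portion pumps: an upright closed steel can, 54 mm wide, 100 mm high, about 0.5 kg, loose on the bar, with a plunger in its top. Own z up; a spout points along own +x just below the rim (69 to 89 mm up, out to 55 mm from the axis). Carry it by the can, gripped across own y 15 to 20 mm below the rim, not by the plunger.
- cap_1 (a point): Centre of the top of the round black cap (34 mm wide, 8 mm thick) of this pump's plunger; 137 mm above the foot when right up, moves down with the plunger. Only one of the three is jammed, a different one each time, and it cannot be seen: its push force starts to rise by 3 N per mm already about half-way (near 0.012 m). Over 22 N on a plunger damages it.
- plunger_1 (a joint): How far this plunger is down, m: 0 right up, starts at 0 to 0.004, stays where left (may spring back 2 mm). A healthy one runs evenly at 4 to 5 N to 0.025; there a bumper stiffens it by 3 N per mm, with a hard stop at 0.029. Pressed there to about 10 N it is fully home (cap 4 mm or less above the can's top).
- pump_2_centre (a point): Centre (50 mm above the foot) of one of three like portion pumps: an upright closed steel can, 54 mm wide, 100 mm high, about 0.5 kg, loose on the bar, with a plunger in its top. Own z up; a spout points along own +x just below the rim (69 to 89 mm up, out to 55 mm from the axis). Carry it by the can, gripped across own y 15 to 20 mm below the rim, not by the plunger.
- cap_2 (a point): Centre of the top of the round black cap (34 mm wide, 8 mm thick) of this pump's plunger; 137 mm above the foot when right up, moves down with the plunger. Only one of the three is jammed, a different one each time, and it cannot be seen: its push force starts to rise by 3 N per mm already about half-way (near 0.012 m). Over 22 N on a plunger damages it.
- plunger_2 (a joint): How far this plunger is down, m: 0 right up, starts at 0 to 0.004, stays where left (may spring back 2 mm). A healthy one runs evenly at 4 to 5 N to 0.025; there a bumper stiffens it by 3 N per mm, with a hard stop at 0.029. Pressed there to about 10 N it is fully home (cap 4 mm or less above the can's top).
- pump_3_centre (a point): Centre (50 mm above the foot) of one of three like portion pumps: an upright closed steel can, 54 mm wide, 100 mm high, about 0.5 kg, loose on the bar, with a plunger in its top. Own z up; a spout points along own +x just below the rim (69 to 89 mm up, out to 55 mm from the axis). Carry it by the can, gripped across own y 15 to 20 mm below the rim, not by the plunger.
- cap_3 (a point): Centre of the top of the round black cap (34 mm wide, 8 mm thick) of this pump's plunger; 137 mm above the foot when right up, moves down with the plunger. Only one of the three is jammed, a different one each time, and it cannot be seen: its push force starts to rise by 3 N per mm already about half-way (near 0.012 m). Over 22 N on a plunger damages it.
- plunger_3 (a joint): How far this plunger is down, m: 0 right up, starts at 0 to 0.004, stays where left (may spring back 2 mm). A healthy one runs evenly at 4 to 5 N to 0.025; there a bumper stiffens it by 3 N per mm, with a hard stop at 0.029. Pressed there to about 10 N it is fully home (cap 4 mm or less above the can's top).
- tray_spot (a point): Centre of the free part of the floor of the returns tray, a low grey open tray 220 mm (own x) by 170 mm (own y), 30 mm high, walls 5 mm; floor 5 mm above the bar. The point lies on that floor, 40 mm from the tray's centre towards its -x end. The tray is fixed, left or right of the pumps.
- napkins: Steel napkin holder, 150 x 140 mm, 56 mm high, fixed, on the side where the tray is not; origin at its underside.
- jigger: Small steel measuring cup, 44 mm wide, 50 mm high, standing in the +x end of the tray; origin at its underside.
- tumbler_a: Glass tumbler, 68 mm wide, 85 mm high, origin at its underside; bystander.
- tumbler_b: The other, equal glass tumbler; bystander.
- olive_bowl: Terracotta bowl, 110 mm wide, 40 mm high, origin at its underside; bystander.
- olive_jar: Green glass jar with a steel lid, 72 mm wide, 95 mm high, origin at its underside; bystander.
- coasters: Stack of cork coasters, 80 mm wide, 18 mm high, nearest the robot, origin at its underside; bystander.
- spoon: Steel bar spoon lying on the bar; bystander.
Things that resemble listed ones, but are neither listed nor needed, are in the scene too. What is shaped like the part that bears pump_3_centre but red or yellow is not meant.

How it is judged:
By the outcome, as a careful person would: the job done as asked, in the order asked, and still so for the second after the job is handed in, with the robot touching nothing.
It also fails if it takes over 64 s, if anything falls off the work surface, if the arm or the gripper's body presses on something with over 40 N, if the wrist force passes 120 N, or if a joint passes its speed limit or range.

### The arm

A 6-joint arm with a two-finger parallel gripper is mounted at the origin on the work surface. World frame = base frame: x ahead of the robot, y to its left, z up, the work surface at z = 0. Lengths are in m, angles in rad, forces in N, time in s.
With the tool pointing down it reaches from about 0.275 to 1 m from the base axis. Payload 8.4 kg.
Tool frame: the origin (TCP) lies on the centre line of the jaws, within the pads' length; the fingertips stand 11 mm ahead of it and the grasp point (between the pads) lies 8 mm behind it (manip.tip_reach is the distance from the TCP to the fingertips, in m); x points along the fingers, z is the direction in which the jaws open and shut, and the axes are right-handed (so a half turn about x gives the same grasp; the last joint's range is limited). The gripper opens to 85 mm and grips with 20 to 120 N. Pads are 22 mm wide; open, the fingers measure 114 mm over their backs; the gripper's body (76 mm by 85 mm) begins 54 mm behind the grasp point. The pads swing forward as they close: fully open they stand 13 mm farther back than shut.
Start: joints at [-1.305, 0.353, 1.633, -0, 1.155, -0.002], TCP at [0.165, -0.603, 0.242] pointing down, gripper open.
Joint ranges: [-2.63, 2.63], [-0.92, 2.1], [0.06, 2.66], [-1.3, 4.44], [0, 2.69], [-3.02, 3.02]. Speed limits (rad/s): [2.22, 2.22, 2.79, 3.14, 3.14, 3.14].

### API

Orientations are given as a unit quaternion [w, x, y, z].
In Python, from workcell import manip gives the robot as it stands.
- The arm moves only by the tool apply_moves, never from a script. Its argument "plan" is a list of rows, each a list of 5 numbers: the closure, from 0 (fully open) to 1 (shut), then the shift along the tool's x, y, z in cm, then the turn about the tool's x in degrees. In form: [[jaw, x, y, z, roll], ...]. A call has exactly 10 rows; each row shifts and turns the commanded pose from where the row before left it, along the tool's axes as they then stand; what a row does not reach is not made up. A row lasts 1/12 s, in which the tool goes at most 41.7 mm and 7.16 degrees, less where a joint would pass 70% of its speed; a pose out of reach is approached as far as the arm can. A call with a gripper value outside its range is refused whole. The fingers move at their own pace and stop on an object; "grip_force" is the grip in N (left out, the last holds). Time passes only in rows, so rows that do not move let the fingers close, or fill a call up. It gives the time, the measured TCP pose, the force and the opening at its end, in the units of the state.
- manip.sense(): the state, without advancing time (a new reading comes with each control period).
- manip.snapshot(name): name is "side" or "top" or "wrist"; returns (picture, depth): 480x640x3 uint8, red, green, blue; 480x640 float32, m along the optical axis (not along the pixel's ray), 0 where there is no reading.
- manip.camera_params(name): a dict with "fx", "fy", "cx", "cy" (pixels), "k1" (the pictures are not rectified: a ray, as slopes to the right and down, at radius r is drawn at 1 + k1 r^2 times it, then the intrinsics apply), "world_to_cam" (4x4, takes a point from world to camera coordinates); the wrist camera has in their place "tool_from_camera" (4x4, takes a point from camera to tool coordinates, whose origin is the TCP and whose axes are the tool frame's). Camera axes: x right, y down, z forward; pixel columns grow to the right and rows downward; lengths in m; the calibration is good to about 2 mm. A picture is of the moment at which its call begins: read the wrist's pose just before it. camera_params takes no time and is no camera call.
- manip.finish_job(): hands the job in, once; it reports no verdict.
The state is a dict: "t": time; "joints": joint angles; "qd": joint speeds; "joint_torque": joint torques, N m; "eef_pos": TCP position; "orientation": TCP orientation; "wrist_force": force on the tool from outside, world axes, zero at the start; "wrist_torque": the same for the moment, N m; "opening": finger opening in m.
Only numpy, scipy, OpenCV 4.12 (cv2) and the standard library are available. Lean on these libraries where they do the work, as an engineer would, in place of code of your own. Each camera call takes 0.05 s, during which the arm holds its last target.

## Working session

There is one attempt and no reset: what is moved stays moved. The work goes in short steps, Python scripts to look and compute and a tool call to move; the robot and the scene stay as the last step left them, time stands still between calls to the robot, and variables do not carry over. Pictures are saved under pics/ and viewed, and the job is handed in when it is done.

Besides the shell and the picture viewer there is one more tool, called after ">>>" as a command line: name --pt "numbers of a row" for each row, then --argument value for the rest. apply_moves: Moves the arm, as the interface text tells. Its arguments: {"type":"object","properties":{"plan":{"type":"array"},"grip_force":{"type":"number"}},"required":["plan"]}

```bash
ls; mkdir -p pics; python3 - <<'E'
from workcell import manip
import cv2,numpy as np
s=manip.sense();print(s)
for n in("top","side"):
    p,d=manip.snapshot(n);cv2.imwrite(f"pics/{n}0.png",p[...,::-1]);np.savez(f"{n}0.npz",p=p,d=d);print(n,manip.camera_params(n),(d>0).mean())
print(manip.camera_params("wrist"),manip.tip_reach)
E
```

```text
pics
{'t': 0.0, 'joints': array([-1.30539851e+00,  3.53677156e-01,  1.63414984e+00,  5.53176173e-06,
        1.15518869e+00, -2.40820373e-03]), 'qd': array([ 2.80077412e-04, -7.15351812e-05,  3.23311896e-04,  6.63924518e-04,
        7.20098386e-04, -1.00815881e-04]), 'joint_torque': array([ 2.04285247e-04, -6.05241537e+01, -3.42064476e+01, -4.73496084e-05,
        9.16445075e-03,  2.03057078e-05]), 'eef_pos': array([ 0.16525915, -0.60227055,  0.24153683]), 'orientation': array([ 0.56187694,  0.42908056,  0.56267342, -0.42846564]), 'wrist_force': array([ 0.51594472, -0.17185591, -0.46252621]), 'wrist_torque': array([-0.0052547 , -0.01296782, -0.08341929]), 'opening': 0.08546252164871666}
top {'fx': 546.4622289644019, 'fy': 546.4622289644019, 'cx': 328.13832212177164, 'cy': 238.5882724234287, 'k1': -0.16993853994013308, 'world_to_cam': array([[-9.09457273e-04, -9.99999586e-01, -3.76727913e-05,
         1.18996549e-02],
       [-9.94875130e-01,  9.08605786e-04, -1.01107123e-01,
         5.56928776e-01],
       [ 1.01107115e-01, -5.44728852e-05, -9.94875544e-01,
         1.21370929e+00],
[... 318 characters left out ...]
,
       [-0.08581845, -0.62354423, -0.77706357,  0.13455373],
       [ 0.09701656,  0.77100438, -0.62939657,  1.16683493],
       [ 0.        ,  0.        ,  0.        ,  1.        ]])} 0.996123046875
{'fx': 344.72467494931317, 'fy': 344.72467494931317, 'cx': 318.41900973243884, 'cy': 241.718562367448, 'k1': -0.04793058987012486, 'tool_from_camera': array([[ 7.56943260e-04, -2.83463670e-01,  9.58982677e-01,
        -1.31081811e-01],
       [-1.13448221e-03, -9.58982578e-01, -2.83462745e-01,
         7.27724586e-02],
       [ 9.99999070e-01, -8.73383577e-04, -1.04747989e-03,
        -3.41308544e-04],
       [ 0.00000000e+00,  0.00000000e+00,  0.00000000e+00,
         1.00000000e+00]])} 0.011
```

View pics/top0.png

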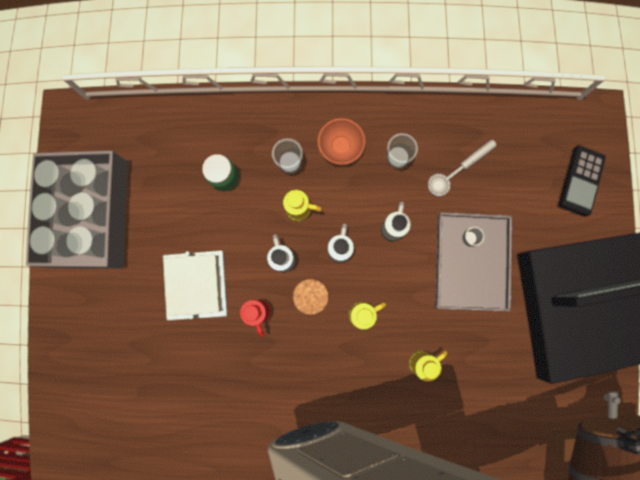

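View pics/side0.png

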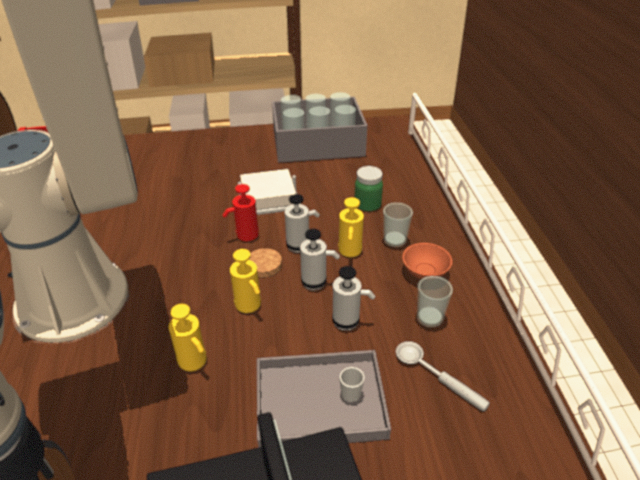

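The top view shows the three steel pumps with black caps at about (280,259), (341,247) and (397,224). The tray is at (475,262) with the jigger at its far end, and the decoys are red and yellow. Next I'll measure positions from both views.

```bash
cat > h.py <<'E'
import numpy as np,cv2
def undist(c,uv):
    K=np.array([[c['fx'],0,c['cx']],[0,c['fy'],c['cy']],[0,0,1]])
    return cv2.undistortPoints(np.asarray(uv,float).reshape(-1,1,2),K,np.array([c['k1'],0,0,0,0])).reshape(-1,2)
def world(c,d):
    h,w=d.shape;u,v=np.meshgrid(np.arange(w),np.arange(h))
    n=undist(c,np.stack([u.ravel(),v.ravel()],1))
    P=np.c_[n,np.ones(len(n))]*d.reshape(-1,1)
    M=c['world_to_cam'];return ((P-M[:3,3])@M[:3,:3]).reshape(h,w,3)
def ray(c,uv,z):
    n=undist(c,[uv])[0];M=c['world_to_cam'];dr=M[:3,:3].T@np.r_[n,1];o=-M[:3,:3].T@M[:3,3]
    return o+dr*(z-o[2])/dr[2]
E
python3 - <<'E'
from workcell import manip
from h import *
for n in("top","side"):
    c=manip.camera_params(n);f=np.load(n+"0.npz");p=f['p'].astype(int);W=world(c,f['d'])
    mx=p.max(2);sat=p.max(2)-p.min(2)
    m=((mx<60)&(W[...,2]>0.105)&(W[...,2]<.16)&(W[...,0]<.75)&(abs(W[...,1])<.3)).astype(np.uint8)
    k,l,st,ce=cv2.connectedComponentsWithStats(m)
    for i in range(1,k):
        if st[i,4]<40: continue
        q=W[l==i];z=np.percentile(q[:,2],[10,50,90]);zt=z[1]
        print(n,'cap',ce[i].round(1),st[i],z.round(4),q.mean(0).round(4),[ray(c,ce[i],zz).round(4) for zz in(.133,.137)])
        ctr=ray(c,ce[i],zt)
        # body/spout pts 60-92 mm
        r=np.hypot(W[...,0]-ctr[0],W[...,1]-ctr[1])
        s=W[(W[...,2]>.06)&(W[...,2]<.094)&(r>.034)&(r<.058)]
        b=W[(W[...,2]>.094)&(W[...,2]<.104)&(r<.032)]
        print('  spout',len(s),s.mean(0).round(4),'yaw',np.degrees(np.arctan2(*(s.mean(0)-ctr)[[1,0]])).round(1),'rim bbox ctr',((b.max(0)+b.min(0))/2).round(4),b[:,2].mean().round(4), len(b))
    if n=="top":
        # tray walls
        m=((W[...,2]>.02)&(W[...,2]<.04)&(W[...,1]<-.13)&(W[...,1]>-.4)&(W[...,0]>.3)&(W[...,0]<.65)).astype(np.uint8)
        pts=W[m>0][:,:2].astype(np.float32);print('tray',len(pts),cv2.minAreaRect(pts),pts.min(0),pts.max(0))
        for uv in [(438,213),(511,215),(511,311),(437,308)]: print(uv,ray(c,uv,.03).round(3))
        m=((W[...,2]>.045)&(W[...,2]<.056)&(W[...,1]<-.2)&(W[...,1]>-.35)&(W[...,0]>.4)&(W[...,0]<.65))
        print('jig',W[m].mean(0))
E
```

```text
tray 680 ((0.5062804818153381, -0.26581037044525146), (0.2706489861011505, 0.2247908115386963), 89.17823028564453) [ 0.39196628 -0.39990628] [ 0.61885655 -0.13117559]
(438, 213) [ 0.616 -0.241  0.03 ]
(511, 215) [ 0.612 -0.414  0.03 ]
(511, 311) [ 0.39  -0.407  0.03 ]
(437, 308) [ 0.399 -0.235  0.03 ]
jig [ 0.56161055 -0.31809055  0.05196183]
side cap [296.  198.9] [290 195  13   9  96] [0.1324 0.1352 0.1373] [0.5083 0.1119 0.1349] [array([0.5085, 0.1146, 0.133 ]), array([0.5081, 0.1089, 0.137 ])]
  spout 41 [0.5495 0.1262 0.0821] yaw 19.5 rim bbox ctr [0.5082 0.1156 0.0989] 0.0989 261
side cap [312.7 234. ] [306 229  15  11 126] [0.1322 0.1348 0.1368] [ 0.5298 -0.0161  0.1346] [array([ 0.53  , -0.0141,  0.133 ]), array([ 0.5295, -0.0191,  0.137 ])]
  spout 48 [ 0.5729 -0.0223  0.0822] yaw -7.9 rim bbox ctr [ 0.5299 -0.0149  0.099 ] 0.0988 329
side cap [347.  272.2] [339 266  17  13 163] [0.1328 0.1349 0.1365] [ 0.5797 -0.1385  0.1348] [array([ 0.58  , -0.1367,  0.133 ]), array([ 0.5792, -0.141 ,  0.137 ])]
  spout 61 [ 0.6225 -0.1485  0.0822] yaw -12.7 rim bbox ctr [ 0.5804 -0.137   0.0989] 0.0987 399
```

```bash
python3 - <<'E'
from workcell import manip
from h import *
c=manip.camera_params("top");f=np.load("top0.npz");p=f['p'].astype(int);W=world(c,f['d'])
for u,v in [(280,259),(341,248),(397,224)]: print(p[v,u],W[v,u].round(3), W[v-14:v+8:3,u,2].round(3))
m=((p.max(2)<75)).astype(np.uint8);m[:200]=0;m[280:]=0;m[:,:255]=0;m[:,425:]=0
k,l,st,ce=cv2.connectedComponentsWithStats(m)
for i in range(1,k):
    if st[i,4]<40: continue
    q=W[l==i]; ct=(st[i,0]+st[i,2]/2-.5,st[i,1]+st[i,3]/2-.5)
    print(ce[i].round(1),ct,st[i],np.percentile(q[:,2],[10,50,90]).round(3),ray(c,ce[i],.135).round(4),ray(c,ct,.135).round(4))
img=p.astype(np.uint8)[180:330,240:530,::-1];cv2.imwrite('pics/crop.png',cv2.resize(img,None,fx=2.7,fy=2.7,interpolation=cv2.INTER_CUBIC))
E
```

```text
[80 73 71] [0.504 0.111 0.135] [0.1   0.098 0.139 0.135 0.136 0.141 0.138 0.098]
[79 71 68] [ 0.526 -0.015  0.138] [0.083 0.103 0.135 0.133 0.133 0.131 0.138 0.097]
[73 68 65] [ 0.577 -0.132  0.135] [0.003 0.097 0.137 0.136 0.136 0.134 0.133 0.1  ]
[399.4 222. ] (np.float64(399.5), np.float64(222.0)) [394 216  12  13 126] [0.133 0.136 0.139] [ 0.5809 -0.1375  0.135 ] [ 0.5808 -0.1377  0.135 ]
[342.6 243.6] (np.float64(341.5), np.float64(245.0)) [337 240  10  11  44] [0.134 0.136 0.138] [ 0.5356 -0.0186  0.135 ] [ 0.5327 -0.0163  0.135 ]
[294.7 260.5] (np.float64(293.5), np.float64(260.0)) [290 251   8  19  53] [-0.002  0.003  0.025] [0.5006 0.0806 0.135 ] [0.5016 0.0831 0.135 ]
```

View pics/crop.png

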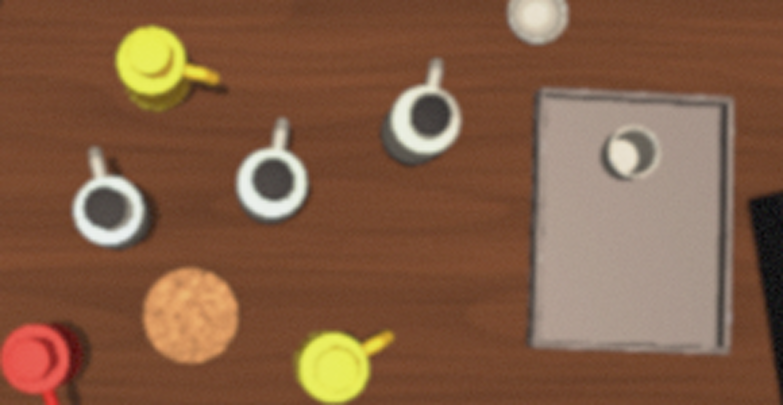

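```bash
python3 - <<'E'
from workcell import manip
from h import *
S={}
for n in("top","side"):
    c=manip.camera_params(n);f=np.load(n+"0.npz");p=f['p'].astype(int);W=world(c,f['d'])
    for g in [(.508,.113),(.53,-.016),(.58,-.138)]:
        r=np.hypot(W[...,0]-g[0],W[...,1]-g[1])
        m=(W[...,2]>.118)&(W[...,2]<.15)&(r<.03)
        if n=="side": m&=p.max(2)<90
        v,u=np.nonzero(m);(cx,cy),rad=cv2.minEnclosingCircle(np.c_[u,v].astype(np.float32))
        zt=np.median(W[m][:,2]) 
        cap=ray(c,(cx,cy),zt)
        m2=(W[...,2]>.09)&(W[...,2]<.15)&(r<.032)
        v,u=np.nonzero(m2);(bx,by),br=cv2.minEnclosingCircle(np.c_[u,v].astype(np.float32))
        rim=ray(c,(bx,by),.1)
        mm=W[m2&(W[...,2]<.106)]
        ms=(W[...,2]>.065)&(W[...,2]<.094)&(r>.033)&(r<.06)
        s=W[ms].mean(0)-[*rim[:2],0]
        print(n,'cap',cap.round(4),rad,len(u),'rim',rim.round(4),br.__round__(1),'spoutyaw',np.degrees(np.arctan2(s[1],s[0])).round(1),ms.sum())
c=manip.camera_params("top");W=world(c,np.load("top0.npz")['d']);p=np.load("top0.npz")['p'].astype(int)
m=((W[...,2]>-.002)&(W[...,2]<.012)&(abs(p[...,0]-p[...,2])<35)&(p.max(2)>90)&(W[...,1]<-.2)&(W[...,1]>-.45)&(W[...,0]>.35)&(W[...,0]<.65)).astype(np.uint8)
k,l,st,ce=cv2.connectedComponentsWithStats(m);i=1+np.argmax(st[1:,4])
R=cv2.minAreaRect(np.argwhere(l==i)[:,::-1].astype(np.float32));print(R,[ray(c,q,.005).round(3)for q in cv2.boxPoints(R)],ray(c,R[0],.005))
E
```

```text
top cap [0.5091 0.1145 0.1361] 8.086995124816895 503 rim [0.5098 0.1142 0.1   ] 12.8 spoutyaw 15.4 42
top cap [ 0.5311 -0.0153  0.1356] 8.01937484741211 494 rim [ 0.531  -0.0152  0.1   ] 12.6 spoutyaw -10.4 42
top cap [ 0.5816 -0.1364  0.1356] 8.084271430969238 478 rim [ 0.5824 -0.1359  0.1   ] 12.9 spoutyaw -15.0 39
side cap [0.5082 0.1112 0.1351] 7.071167945861816 455 rim [0.5088 0.1282 0.1   ] 14.0 spoutyaw -3.0 42
side cap [ 0.5295 -0.0161  0.1347] 7.762187480926514 558 rim [ 0.5309 -0.0031  0.1   ] 15.2 spoutyaw -24.8 52
side cap [ 0.5803 -0.138   0.1347] 8.792449951171875 672 rim [ 0.5811 -0.1277  0.1   ] 16.6 spoutyaw -26.7 61
((473.6979675292969, 261.88287353515625), (65.80970001220703, 91.31429290771484), 1.3971810340881348) [array([ 0.401, -0.246,  0.005]), array([ 0.614, -0.255,  0.005]), array([ 0.61 , -0.414,  0.005]), array([ 0.395, -0.403,  0.005])] [ 0.50431906 -0.32842518  0.005     ]
```

```bash
cat >> h.py <<'E'
from scipy.spatial.transform import Rotation as Ro
def state():
    from workcell import manip
    s=manip.sense();q=s['orientation'];return s,Ro.from_quat([q[1],q[2],q[3],q[0]]).as_matrix()
def goto(x,y,z,yaw=None):
    s,R=state();print('t',s['t'],'pos',s['eef_pos'].round(4),'F',s['wrist_force'].round(2),'open',s['opening'].round(4))
    print('tool shift cm',(R.T@(np.array([x,y,z])-s['eef_pos'])*100).round(2))
    jy=np.degrees(np.arctan2(R[1,2],R[0,2]));print('jaw z axis yaw',jy.round(2),'xaxis',R[:,0].round(4))
    if yaw is not None:
        for k in(0,180):
            d=(jy-(yaw+90+k)+180)%360-180;print('turn about x (tool-down) deg',round(d,2))
E
python3 - <<'E'
from h import *
goto(.581,-.137,.2,-14)
s,R=state();print(R.round(3))
from workcell import manip
W=world(manip.camera_params("top"),np.load("top0.npz")['d'])
for (a,b) in [((.1,.3),(-.7,-.4)),((.3,.6),(-.7,-.4)),((.3,.7),(-.4,-.2))]:
    m=(W[...,0]>a[0])&(W[...,0]<a[1])&(W[...,1]>b[0])&(W[...,1]<b[1]);print(a,b,W[m][:,2].max())
E
```

```text
Traceback (most recent call last):
  File "h.py", line 18, in goto
    s,R=state();print('t',s['t'],'pos',s['eef_pos'].round(4),'F',s['wrist_force'].round(2),'open',s['opening'].round(4))
                                                                                                  ^^^^^^^^^^^^^^^^^^
AttributeError: 'float' object has no attribute 'round'
```

```bash
sed -i "s/s\['opening'\].round(4)/round(s['opening'],4)/" h.py; python3 - <<'E'
from h import *
goto(.581,-.137,.2,-14)
s,R=state();print(R.round(3))
from workcell import manip
W=world(manip.camera_params("top"),np.load("top0.npz")['d'])
for (a,b) in [((.1,.3),(-.7,-.4)),((.3,.6),(-.7,-.4)),((.3,.7),(-.4,-.2))]:
    m=(W[...,0]>a[0])&(W[...,0]<a[1])&(W[...,1]>b[0])&(W[...,1]<b[1]);print(a,b,W[m][:,2].max())
E
```

```text
t 0.1 pos [ 0.1653 -0.6023  0.2416] F [-0.08  0.37 -0.03] open 0.0851
tool shift cm [  4.2   52.4  -33.87]
jaw z axis yaw -74.66 xaxis [-3.0e-04  1.2e-03 -1.0e+00]
turn about x (tool-down) deg -150.66
turn about x (tool-down) deg 29.34
[[-0.     0.964  0.265]
 [ 0.001  0.265 -0.964]
 [-1.    -0.    -0.001]]
(0.1, 0.3) (-0.7, -0.4) 0.3518510267701667
(0.3, 0.6) (-0.7, -0.4) 0.22831089458213208
(0.3, 0.7) (-0.4, -0.2) 0.1035789799496698
```

>>> apply_moves --pt "1 -4 0 0 0" --pt "1 -4 0 0 0" --pt "1 0 3.4 -2.2 0" --pt "1 0 3.4 -2.2 0" --pt "1 0 3.4 -2.2 0" --pt "1 0 3.4 -2.2 0" --pt "1 0 3.4 -2.2 0" --pt "1 0 3.4 -2.2 0" --pt "1 0 3.4 -2.2 0" --pt "1 0 3.4 -2.2 0" --grip_force 30

```text
t: 0.93
eef_pos: [0.3819, -0.3592, 0.3221]
orientation: [0.562, 0.429, 0.562, -0.429]
wrist_force: [0.9, -0.7, -0.7]
opening: -0.0002
```

```bash
python3 -c "
from h import *
goto(.581,-.137,.17,-14)"
```

```text
t 0.9333 pos [ 0.3819 -0.3592  0.3221] F [ 0.87 -0.67 -0.74] open -0.0002
tool shift cm [ 15.21  25.08 -16.16]
jaw z axis yaw -74.67 xaxis [-2.e-04  2.e-04 -1.e+00]
turn about x (tool-down) deg -150.67
turn about x (tool-down) deg 29.33
```

>>> apply_moves --pt "1 1 3.1 -2 0" --pt "1 1.5 3.1 -2 0" --pt "1 1.5 3.1 -2 0" --pt "1 1.5 3.1 -2 0" --pt "1 1.5 3.1 -2 0" --pt "1 1.5 3.1 -2 0" --pt "1 1.5 3.1 -2 0" --pt "1 1.5 3.1 -2 0" --pt "1 2 0.3 -0.2 0" --pt "1 1.7 0 0 0"

```text
t: 1.77
eef_pos: [0.5815, -0.1361, 0.1688]
orientation: [0.563, 0.428, 0.563, -0.428]
wrist_force: [-0.4, 0.4, -0.7]
opening: 0.0001
```

```bash
python3 - <<'E'
from h import *
from workcell import manip
goto(.581,-.137,.15,-14)
p,d=manip.snapshot("wrist");cv2.imwrite("pics/w1.png",p[...,::-1])
p,d=manip.snapshot("side");cv2.imwrite("pics/s1.png",p[...,::-1])
E
```

```text
t 1.7667 pos [ 0.5815 -0.1361  0.1688] F [-0.36  0.37 -0.71] open 0.0001
tool shift cm [ 1.88 -0.07  0.07]
jaw z axis yaw -74.48 xaxis [-2.e-04  4.e-04 -1.e+00]
turn about x (tool-down) deg -150.48
turn about x (tool-down) deg 29.52
```

View pics/w1.png

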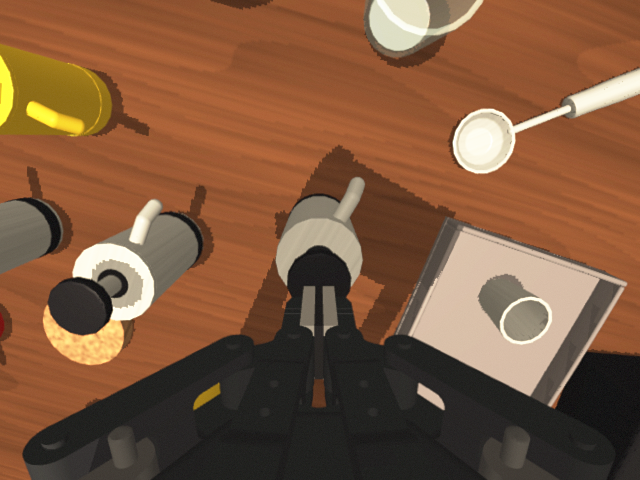

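View pics/s1.png

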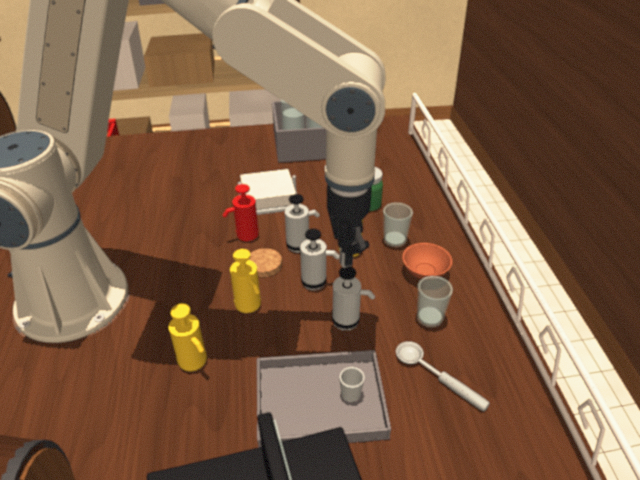

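The closed tips are centred above the right-hand cap (320,270 in the wrist view) and clear of everything else.

>>> apply_moves --pt "1 0.6 0 0 0" --pt "1 0.6 0 0 0" --pt "1 0.5 0 0 0" --pt "1 0.3 0 0 0" --pt "1 0.2 0 0 0" --pt "1 0.2 0 0 0" --pt "1 0.1 0 0 0" --pt "1 0.1 0 0 0" --pt "1 0.1 0 0 0" --pt "1 0.1 0 0 0"

```text
t: 2.7
eef_pos: [0.5805, -0.1385, 0.1426]
orientation: [0.563, 0.429, 0.562, -0.429]
wrist_force: [-1.8, -1.4, 4.1]
opening: 0.0004
```

>>> apply_moves --pt "1 0.1 0 0 0" --pt "1 0.1 0 0 0" --pt "1 0.1 0 0 0" --pt "1 0.1 0 0 0" --pt "1 0.1 0 0 0" --pt "1 0.1 0 0 0" --pt "1 0 0 0 0" --pt "1 0 0 0 0" --pt "1 0 0 0 0" --pt "1 0 0 0 0"

```text
t: 3.53
eef_pos: [0.5801, -0.1382, 0.136]
orientation: [0.562, 0.429, 0.562, -0.429]
wrist_force: [0.4, 0.0, 0.0]
opening: 0.0002
```

```bash
python3 -c "
from h import *
goto(.581,-.137,.15,-14)"
```

```text
t 3.5333 pos [ 0.5801 -0.1382  0.136 ] F [0.39 0.01 0.03] open 0.0002
tool shift cm [-1.4   0.11 -0.09]
jaw z axis yaw -74.66 xaxis [-5.e-04  4.e-04 -1.e+00]
turn about x (tool-down) deg -150.66
turn about x (tool-down) deg 29.34
```

```bash
python3 - <<'E'
from h import *
from workcell import manip
p,d=manip.snapshot("wrist");cv2.imwrite("pics/w2.png",p[...,::-1])
p,d=manip.snapshot("side");cv2.imwrite("pics/s2.png",cv2.resize(p[180:360,240:440,::-1],None,fx=3,fy=3))
E
```

```text
(no output)
```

View pics/w2.png

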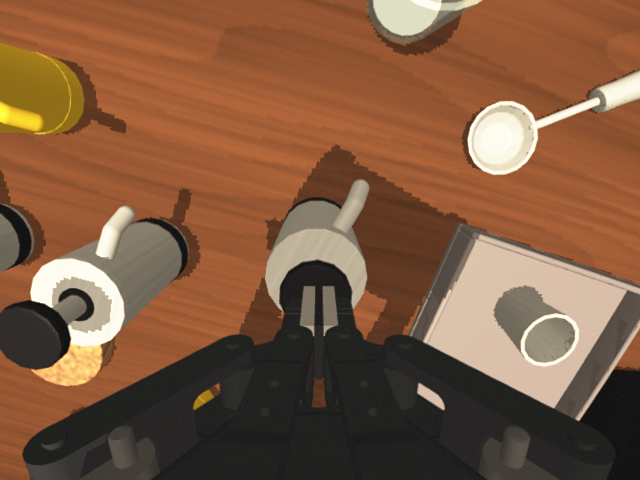

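View pics/s2.png

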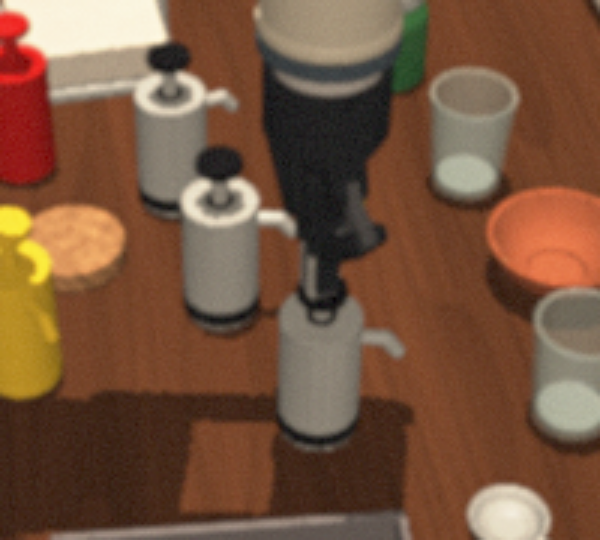

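The cap is partly down, and the reaction relaxes once motion stops. From here I'll read force while the tool is still moving.

>>> apply_moves --pt "1 0 0 0 0" --pt "1 0 0 0 0" --pt "1 0 0 0 0" --pt "1 0 0 0 0" --pt "1 0 0 0 0" --pt "1 0.05 0 0 0" --pt "1 0.05 0 0 0" --pt "1 0.05 0 0 0" --pt "1 0.05 0 0 0" --pt "1 0.05 0 0 0"

```text
t: 4.47
eef_pos: [0.5804, -0.1384, 0.1339]
orientation: [0.562, 0.429, 0.562, -0.429]
wrist_force: [-0.8, -0.1, 3.9]
opening: -0.0001
```

>>> apply_moves --pt "1 0 0 0 0" --pt "1 0 0 0 0" --pt "1 0 0 0 0" --pt "1 0 0 0 0" --pt "1 0.05 0 0 0" --pt "1 0.05 0 0 0" --pt "1 0.05 0 0 0" --pt "1 0.05 0 0 0" --pt "1 0.05 0 0 0" --pt "1 0.05 0 0 0"

```text
t: 5.3
eef_pos: [0.5804, -0.1384, 0.1308]
orientation: [0.562, 0.429, 0.562, -0.429]
wrist_force: [-0.2, 0.8, 3.5]
opening: 0.0001
```

>>> apply_moves --pt "1 0.1 0 0 0" --pt "1 0.1 0 0 0" --pt "1 0.1 0 0 0" --pt "1 0.1 0 0 0" --pt "1 0.1 0 0 0" --pt "1 0.05 0 0 0" --pt "1 0.05 0 0 0" --pt "1 0.05 0 0 0" --pt "1 0.05 0 0 0" --pt "1 0.05 0 0 0"

```text
t: 6.13
eef_pos: [0.5803, -0.1384, 0.1232]
orientation: [0.562, 0.429, 0.562, -0.429]
wrist_force: [-0.5, -0.6, 3.4]
opening: 0.0004
```

>>> apply_moves --pt "1 0 0 0 0" --pt "1 0 0 0 0" --pt "1 0 0 0 0" --pt "1 0 0 0 0" --pt "1 0 0 0 0" --pt "1 0 0 0 0" --pt "1 0.05 0 0 0" --pt "1 0.05 0 0 0" --pt "1 0.05 0 0 0" --pt "1 0.05 0 0 0"

```text
t: 6.97
eef_pos: [0.5803, -0.1384, 0.1216]
orientation: [0.562, 0.429, 0.562, -0.429]
wrist_force: [-1.1, 0.5, 7.1]
opening: 0.0
```

>>> apply_moves --pt "1 0 0 0 0" --pt "1 0.05 0 0 0" --pt "1 0.05 0 0 0" --pt "1 0.04 0 0 0" --pt "1 0 0 0 0" --pt "1 0 0 0 0" --pt "1 0 0 0 0" --pt "1 0 0 0 0" --pt "1 0 0 0 0" --pt "1 0 0 0 0"

```text
t: 7.8
eef_pos: [0.5804, -0.1384, 0.1205]
orientation: [0.562, 0.429, 0.562, -0.429]
wrist_force: [-2.0, 0.4, 8.7]
opening: -0.0002
```

>>> apply_moves --pt "1 0 0 0 0" --pt "1 0 0 0 0" --pt "1 0 0 0 0" --pt "1 0 0 0 0" --pt "1 0 0 0 0" --pt "1 0 0 0 0" --pt "1 0 0 0 0" --pt "1 0 0 0 0" --pt "1 0.04 0 0 0" --pt "1 0.04 0 0 0"

```text
t: 8.63
eef_pos: [0.5804, -0.1384, 0.12]
orientation: [0.562, 0.429, 0.562, -0.429]
wrist_force: [-2.5, 0.4, 11.4]
opening: 0.0001
```

Pump 3 (the right-hand one) runs freely and is home at 11.4 N. Next is the middle pump.

```bash
python3 -c "
from h import *
goto(.531,-.0155,.15,-9)"
```

```text
t 8.6333 pos [ 0.5804 -0.1384  0.12  ] F [-2.5   0.42 11.39] open 0.0001
tool shift cm [ -3.01  -1.51 -13.16]
jaw z axis yaw -74.66 xaxis [ 4.e-04 -1.e-04 -1.e+00]
turn about x (tool-down) deg -155.66
turn about x (tool-down) deg 24.34
```

>>> apply_moves --pt "1 -2 0 0 0" --pt "1 -3 0 0 0" --pt "1 0 -0.3 -2.6 0" --pt "1 0 -0.4 -3.5 0" --pt "1 0 -0.4 -3.5 0" --pt "1 0 -0.4 -3.6 0" --pt "1 0 0 0 0" --pt "1 0.8 0 0 0" --pt "1 0.8 0 0 0" --pt "1 0.4 0 0 0"

```text
t: 9.47
eef_pos: [0.5306, -0.0157, 0.1475]
orientation: [0.562, 0.429, 0.563, -0.429]
wrist_force: [0.7, 0.7, -1.0]
opening: -0.0003
```

```bash
python3 - <<'E'
from h import *
from workcell import manip
goto(.531,-.0155,.15,-9)
p,d=manip.snapshot("wrist");cv2.imwrite("pics/w3.png",p[...,::-1])
E
```

```text
t 9.4667 pos [ 0.5306 -0.0157  0.1475] F [ 0.66  0.67 -0.99] open -0.0003
tool shift cm [-0.25  0.05 -0.01]
jaw z axis yaw -74.69 xaxis [-1.4e-03 -2.0e-04 -1.0e+00]
turn about x (tool-down) deg -155.69
turn about x (tool-down) deg 24.31
```

View pics/w3.png

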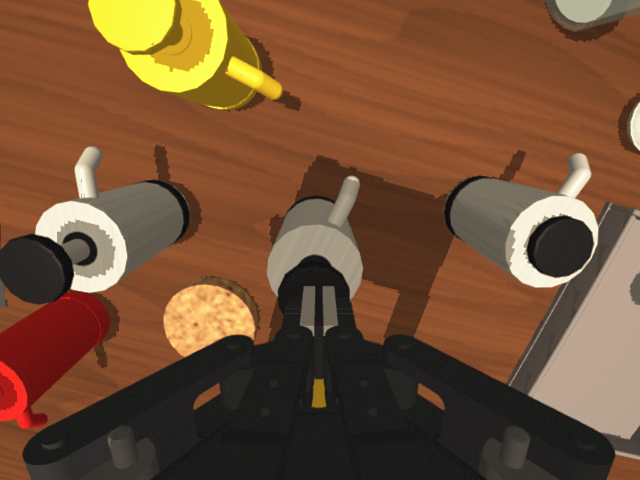

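In the wrist view pump 3's cap (560,248) sits on its can, and the tips are centred over pump 2's cap (318,275).

>>> apply_moves --pt "1 0.1 0 0 0" --pt "1 0.1 0 0 0" --pt "1 0.1 0 0 0" --pt "1 0.1 0 0 0" --pt "1 0.1 0 0 0" --pt "1 0.1 0 0 0" --pt "1 0.1 0 0 0" --pt "1 0.1 0 0 0" --pt "1 0.05 0 0 0" --pt "1 0.05 0 0 0"

```text
t: 10.35
eef_pos: [0.531, -0.0151, 0.1401]
orientation: [0.562, 0.429, 0.562, -0.429]
wrist_force: [0.1, -1.1, 3.5]
opening: 0.0002
```

>>> apply_moves --pt "1 0 0 0 0" --pt "1 0 0 0 0" --pt "1 0 0 0 0" --pt "1 0 0 0 0" --pt "1 0 0 0 0" --pt "1 0.05 0 0 0" --pt "1 0.05 0 0 0" --pt "1 0.05 0 0 0" --pt "1 0.05 0 0 0" --pt "1 0.05 0 0 0"

```text
t: 11.18
eef_pos: [0.531, -0.0151, 0.1376]
orientation: [0.562, 0.429, 0.562, -0.429]
wrist_force: [0.7, -1.8, 3.5]
opening: -0.0002
```

>>> apply_moves --pt "1 0 0 0 0" --pt "1 0.05 0 0 0" --pt "1 0.05 0 0 0" --pt "1 0.05 0 0 0" --pt "1 0.05 0 0 0" --pt "1 0.05 0 0 0" --pt "1 0.05 0 0 0" --pt "1 0.05 0 0 0" --pt "1 0.05 0 0 0" --pt "1 0 0 0 0"

```text
t: 12.02
eef_pos: [0.5312, -0.0152, 0.134]
orientation: [0.562, 0.429, 0.562, -0.429]
wrist_force: [-1.3, -2.1, 7.6]
opening: 0.0001
```

>>> apply_moves --pt "1 0 0 0 0" --pt "1 0 0 0 0" --pt "1 0 0 0 0" --pt "1 0 0 0 0" --pt "1 0 0 0 0" --pt "1 0 0 0 0" --pt "1 0 0 0 0" --pt "1 0 0 0 0" --pt "1 0.04 0 0 0" --pt "1 0.03 0 0 0"

```text
t: 12.85
eef_pos: [0.5313, -0.0152, 0.1335]
orientation: [0.563, 0.429, 0.562, -0.429]
wrist_force: [-1.0, -2.4, 11.1]
opening: -0.0001
```

```bash
python3 -c "
from h import *
goto(.5095,.1135,.15,17)"
```

```text
t 12.85 pos [ 0.5313 -0.0152  0.1335] F [-0.97 -2.38 11.12] open -0.0001
tool shift cm [ -1.66   1.31 -12.99]
jaw z axis yaw -74.65 xaxis [ 8.e-04 -3.e-04 -1.e+00]
turn about x (tool-down) deg 178.35
turn about x (tool-down) deg -1.65
```

The middle pump stiffens to 11 N at about 14.5 mm, so it is the jammed one. I still need to test the left pump.

>>> apply_moves --pt "1 -2 0 0 0" --pt "1 -2 0 0 0" --pt "1 0 0.3 -2.6 0" --pt "1 0 0.3 -3.4 0" --pt "1 0 0.4 -3.5 0" --pt "1 0 0.3 -3.5 0" --pt "1 0 0 0 0" --pt "1 0.9 0 0 0" --pt "1 0.9 0 0 0" --pt "1 0.5 0 0 0"

```text
t: 13.68
eef_pos: [0.5082, 0.1129, 0.1481]
orientation: [0.562, 0.428, 0.563, -0.43]
wrist_force: [0.2, -0.5, 0.3]
opening: -0.0001
```

```bash
python3 - <<'E'
from h import *
from workcell import manip
goto(.5095,.1135,.15,17)
p,d=manip.snapshot("wrist");cv2.imwrite("pics/w4.png",p[...,::-1])
E
```

```text
t 13.6833 pos [0.5082 0.1129 0.1481] F [ 0.23 -0.48  0.28] open -0.0001
tool shift cm [-0.2   0.14 -0.02]
jaw z axis yaw -74.69 xaxis [-2.1e-03 -5.0e-04 -1.0e+00]
turn about x (tool-down) deg 178.31
turn about x (tool-down) deg -1.69
```

View pics/w4.png

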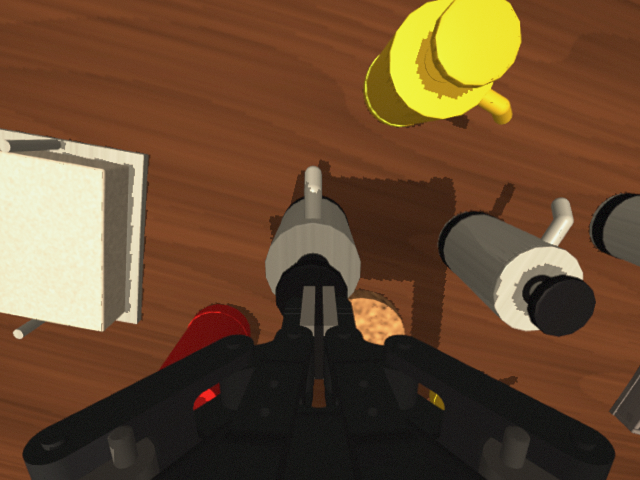

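Tips are over pump 1's cap (315,275); pump 2's cap (560,305) stands half down.

>>> apply_moves --pt "1 0.1 0 0 0" --pt "1 0.1 0 0 0" --pt "1 0.1 0 0 0" --pt "1 0.1 0 0 0" --pt "1 0.1 0 0 0" --pt "1 0.1 0 0 0" --pt "1 0.1 0 0 0" --pt "1 0.1 0 0 0" --pt "1 0.1 0 0 0" --pt "1 0.1 0 0 0"

```text
t: 14.57
eef_pos: [0.5092, 0.1138, 0.1399]
orientation: [0.562, 0.429, 0.562, -0.429]
wrist_force: [0.6, -2.3, 4.6]
opening: 0.0003
```

>>> apply_moves --pt "1 0 0 0 0" --pt "1 0.05 0 0 0" --pt "1 0.05 0 0 0" --pt "1 0.05 0 0 0" --pt "1 0.05 0 0 0" --pt "1 0.05 0 0 0" --pt "1 0.05 0 0 0" --pt "1 0.05 0 0 0" --pt "1 0.05 0 0 0" --pt "1 0.05 0 0 0"

```text
t: 15.4
eef_pos: [0.509, 0.1137, 0.1353]
orientation: [0.562, 0.429, 0.562, -0.429]
wrist_force: [-0.5, -1.9, 3.9]
opening: 0.0001
```

>>> apply_moves --pt "1 0 0 0 0" --pt "1 0 0 0 0" --pt "1 0 0 0 0" --pt "1 0 0 0 0" --pt "1 0.05 0 0 0" --pt "1 0.05 0 0 0" --pt "1 0.05 0 0 0" --pt "1 0.05 0 0 0" --pt "1 0.05 0 0 0" --pt "1 0.05 0 0 0"

```text
t: 16.23
eef_pos: [0.509, 0.1137, 0.1323]
orientation: [0.562, 0.429, 0.562, -0.429]
wrist_force: [-0.5, -1.9, 3.7]
opening: 0.0002
```

>>> apply_moves --pt "1 0.1 0 0 0" --pt "1 0.1 0 0 0" --pt "1 0.1 0 0 0" --pt "1 0.1 0 0 0" --pt "1 0.1 0 0 0" --pt "1 0.1 0 0 0" --pt "1 0.1 0 0 0" --pt "1 0.05 0 0 0" --pt "1 0.05 0 0 0" --pt "1 0.05 0 0 0"

```text
t: 17.07
eef_pos: [0.5091, 0.1138, 0.1238]
orientation: [0.562, 0.429, 0.562, -0.429]
wrist_force: [-0.6, -2.4, 4.0]
opening: 0.0003
```

>>> apply_moves --pt "1 0 0 0 0" --pt "1 0 0 0 0" --pt "1 0 0 0 0" --pt "1 0 0 0 0" --pt "1 0 0 0 0" --pt "1 0 0 0 0" --pt "1 0.05 0 0 0" --pt "1 0.05 0 0 0" --pt "1 0.05 0 0 0" --pt "1 0.05 0 0 0"

```text
t: 17.9
eef_pos: [0.509, 0.1138, 0.122]
orientation: [0.562, 0.429, 0.562, -0.429]
wrist_force: [-3.1, -0.0, 6.0]
opening: -0.0001
```

>>> apply_moves --pt "1 0 0 0 0" --pt "1 0 0 0 0" --pt "1 0 0 0 0" --pt "1 0 0 0 0" --pt "1 0 0 0 0" --pt "1 0 0 0 0" --pt "1 0.05 0 0 0" --pt "1 0.05 0 0 0" --pt "1 0.05 0 0 0" --pt "1 0.05 0 0 0"

```text
t: 18.73
eef_pos: [0.5092, 0.1138, 0.1204]
orientation: [0.562, 0.429, 0.562, -0.429]
wrist_force: [-2.8, -0.9, 11.6]
opening: -0.0
```

```bash
python3 -c "
from h import *
goto(.531,-.0155,.15,-9)"
```

```text
t 18.7333 pos [0.5092 0.1138 0.1204] F [-2.82 -0.91 11.64] open -0.0
tool shift cm [-2.96 -1.32 13.05]
jaw z axis yaw -74.66 xaxis [ 4.e-04  2.e-04 -1.e+00]
turn about x (tool-down) deg -155.66
turn about x (tool-down) deg 24.34
```

Both good pumps are home. I'll raise, go over pump 2, open and turn.

>>> apply_moves --pt "1 -2 0 0 0" --pt "1 -4 0 0 0" --pt "1 -3.5 0 0 0" --pt "0 0 -0.4 3 0" --pt "0 0 -0.3 3.4 0" --pt "0 0 -0.3 3.4 0" --pt "0 0 -0.3 3.2 0" --pt "0 0 0 0 6" --pt "0 0 0 0 6" --pt "0 0 0 0 6"

```text
t: 19.57
eef_pos: [0.5309, -0.0159, 0.2145]
orientation: [-0.487, -0.513, -0.487, 0.513]
wrist_force: [0.2, 0.1, 1.0]
opening: 0.0833
```

>>> apply_moves --pt "0 0 0 0 6" --pt "0 0 0 0 0" --pt "0 0 0 0 0" --pt "0 0 0 0 0" --pt "0 0 0 0 0" --pt "0 0 0 0 0" --pt "0 0 0 0 0" --pt "0 0 0 0 0" --pt "0 0 0 0 0" --pt "0 0 0 0 0"

```text
t: 20.4
eef_pos: [0.5309, -0.015, 0.2149]
orientation: [0.461, 0.536, 0.461, -0.536]
wrist_force: [-0.0, -0.2, -0.4]
opening: 0.0852
```

```bash
python3 - <<'E'
from h import *
from workcell import manip
goto(.531,-.0155,.15,-9)
s,R=state();p,d=manip.snapshot("wrist");cv2.imwrite("pics/w5.png",p[...,::-1])
c=manip.camera_params("wrist");T=np.eye(4);T[:3,:3]=R;T[:3,3]=s['eef_pos'];c['world_to_cam']=np.linalg.inv(T@c['tool_from_camera'])
W=world(c,d);np.savez('w5.npz',p=p,d=d,W=W)
ct=np.array([.531,-.0155]);r=np.hypot(W[...,0]-ct[0],W[...,1]-ct[1]);z=W[...,2]
for nm,m in [('cap',(z>.117)&(z<.13)&(r<.025)),('rim',(z>.097)&(z<.103)&(r<.035)),('spout',(z>.065)&(z<.093)&(r>.036)&(r<.06))]:
    q=W[m];
    v,u=np.nonzero(m)
    print(nm,m.sum(),q.mean(0).round(4),cv2.minEnclosingCircle(q[:,:2].astype(np.float32)))
    if nm=='rim': c0=np.array(cv2.minEnclosingCircle(q[:,:2].astype(np.float32))[0])
    if nm=='spout': e=q.mean(0)[:2];print('yaw',np.degrees(np.arctan2(*(e-c0)[::-1])),np.degrees(np.arctan2(*(e-ct)[::-1])), z[m].min(),z[m].max())
E
```

```text
t 20.4 pos [ 0.5309 -0.015   0.2149] F [-0.03 -0.17 -0.37] open 0.0852
tool shift cm [6.49 0.02 0.04]
jaw z axis yaw -98.64 xaxis [-0.  0. -1.]
turn about x (tool-down) deg -179.64
turn about x (tool-down) deg 0.36
cap 1832 [ 0.5337 -0.0126  0.1227] ((0.5328013896942139, -0.012375285848975182), 0.01697636768221855)
rim 2049 [ 0.5398 -0.0135  0.0994] ((0.5327277779579163, -0.012303048744797707), 0.02710566110908985)
spout 351 [ 0.5766 -0.0202  0.0841] ((0.5763704776763916, -0.019879469648003578), 0.010686266236007214)
yaw -10.16156448985192 -5.841322083687507 0.07329327354481302 0.08982579504749891
```

View pics/w5.png

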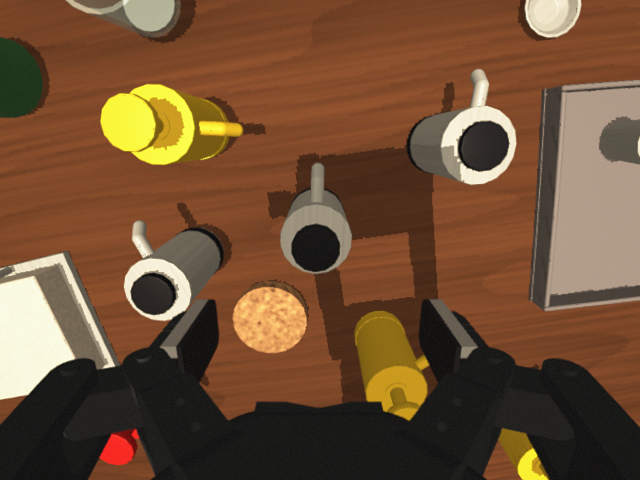

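Pump 1 (155,293) and pump 3 (484,146) both have their caps down, and the open jaws straddle pump 2 (316,248). I'll descend to grip it 15–20 mm below the rim.

>>> apply_moves --pt "0 2 0.1 -0.15 1" --pt "0 3 0 0 0" --pt "0 3 0 0 0" --pt "0 2.5 0 0 0" --pt "0 2 0 0 0" --pt "0 1 0 0 0" --pt "0 0.8 0 0 0" --pt "0 0 0 0 0" --pt "0 0 0 0 0" --pt "0 0 0 0 0" --grip_force 30

```text
t: 21.28
eef_pos: [0.533, -0.0138, 0.073]
orientation: [0.457, 0.541, 0.456, -0.54]
wrist_force: [-0.3, -0.8, -0.8]
opening: 0.0852
```

```bash
python3 - <<'E'
from h import *
from workcell import manip
goto(.5318,-.0138,.072,-9.6)
p,d=manip.snapshot("wrist");cv2.imwrite("pics/w6.png",p[...,::-1])
p,d=manip.snapshot("side");cv2.imwrite("pics/s6.png",cv2.resize(p[180:360,240:440,::-1],None,fx=3,fy=3))
E
```

```text
t 21.2833 pos [ 0.533  -0.0138  0.073 ] F [-0.25 -0.81 -0.76] open 0.0852
tool shift cm [ 0.1  -0.12  0.03]
jaw z axis yaw -99.65 xaxis [ 1.8e-03 -1.0e-04 -1.0e+00]
turn about x (tool-down) deg 179.95
turn about x (tool-down) deg -0.05
```

View pics/w6.png

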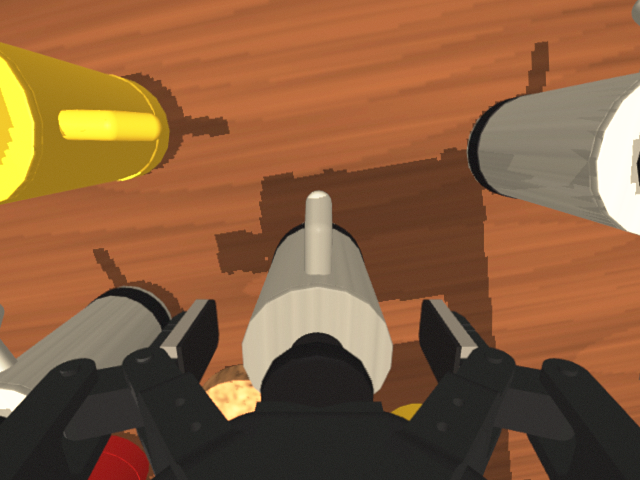

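View pics/s6.png

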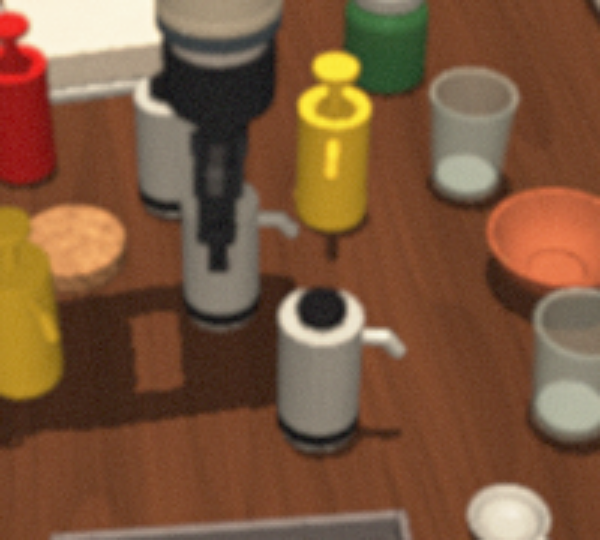

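Pads are evenly either side of the can and the spout runs straight between them (318,235). Closing.

>>> apply_moves --pt "0.25 0 0 0 0" --pt "0.35 0 0 0 0" --pt "1 0 0 0 0" --pt "1 0 0 0 0" --pt "1 0 0 0 0" --pt "1 0 0 0 0" --pt "1 0 0 0 0" --pt "1 0 0 0 0" --pt "1 0 0 0 0" --pt "1 0 0 0 0" --grip_force 45

```text
t: 22.22
eef_pos: [0.5326, -0.0136, 0.0727]
orientation: [0.456, 0.541, 0.456, -0.54]
wrist_force: [-1.1, 1.1, 7.3]
opening: 0.0539
```

>>> apply_moves --pt "1 -0.2 0 0 0" --pt "1 -0.3 0 0 0" --pt "1 -0.5 0 0 0" --pt "1 -1 0 0 0" --pt "1 -1 0 0 0" --pt "1 -1 0 0 0" --pt "1 -1 0 0 0" --pt "1 0 0 0 0" --pt "1 0 0 0 0" --pt "1 0 0 0 0"

```text
t: 23.05
eef_pos: [0.532, -0.0137, 0.1219]
orientation: [0.456, 0.54, 0.456, -0.54]
wrist_force: [-0.3, 0.7, -4.4]
opening: 0.0533
```

```bash
python3 - <<'E'
from h import *
from workcell import manip
goto(.464,-.3265,.073,-9.6)
p,d=manip.snapshot("wrist");cv2.imwrite("pics/w7.png",p[...,::-1])
p,d=manip.snapshot("side");cv2.imwrite("pics/s7.png",cv2.resize(p[180:440,240:480,::-1],None,fx=2.3,fy=2.3))
E
```

```text
t 23.05 pos [ 0.532  -0.0137  0.1219] F [-0.25  0.71 -4.4 ] open 0.0533
tool shift cm [ 4.89 -1.45 31.97]
jaw z axis yaw -99.66 xaxis [ 0.  0. -1.]
turn about x (tool-down) deg 179.94
turn about x (tool-down) deg -0.06
```

View pics/s7.png

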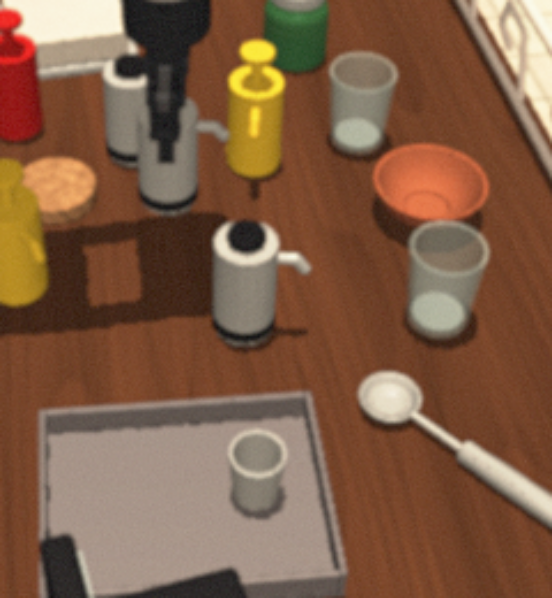

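View pics/w7.png

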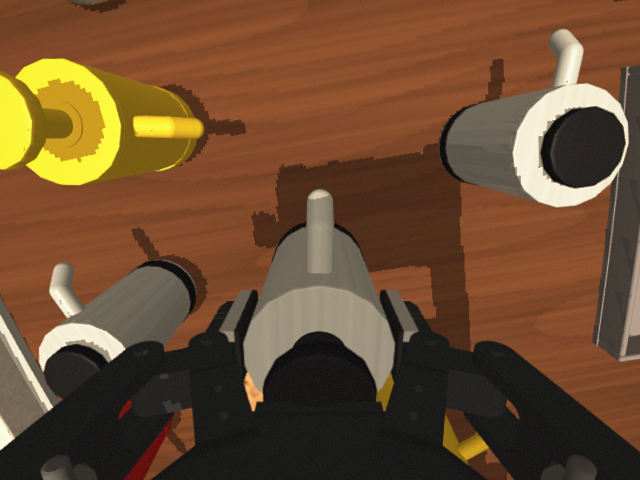

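Pump 2 is held upright and lifted (weight reads about 4.4 N). Before carrying it over, I'll check the clearance of the black object beside the tray.

```bash
python3 - <<'E'
from h import *
from workcell import manip
W=world(manip.camera_params("top"),np.load("top0.npz")['d']);x,y,z=W[...,0],W[...,1],W[...,2]
for xs in [(.3,.4),(.4,.5),(.5,.55)]:
  for h in(.04,.1,.15,.2):
    m=(x>xs[0])&(x<xs[1])&(y>-.62)&(y<-.2)&(z>h)&(abs(y+.318)>.04)
    print(xs,h,m.sum(),y[m].max().round(3) if m.any() else '')
E
```

```text
(0.3, 0.4) 0.04 3399 -0.201
(0.3, 0.4) 0.1 1 -0.204
(0.3, 0.4) 0.15 0 
(0.3, 0.4) 0.2 0 
(0.4, 0.5) 0.04 4083 -0.434
(0.4, 0.5) 0.1 1191 -0.475
(0.4, 0.5) 0.15 1002 -0.475
(0.4, 0.5) 0.2 790 -0.476
(0.5, 0.55) 0.04 1415 -0.43
(0.5, 0.55) 0.1 0 
(0.5, 0.55) 0.15 0 
(0.5, 0.55) 0.2 0
```

>>> apply_moves --pt "1 -1.5 0 0 0" --pt "1 -2.5 0 0 0" --pt "1 -2.5 0 0 0" --pt "1 -2.5 0 0 0" --pt "1 -2 -0.1 1.5 0" --pt "1 0 -0.1 2.5 0" --pt "1 0 -0.1 2.5 0" --pt "1 0 -0.1 2.5 0" --pt "1 0 -0.1 2.5 0" --pt "1 0 -0.1 2.5 0"

```text
t: 23.98
eef_pos: [0.502, -0.1517, 0.2313]
orientation: [-0.456, -0.54, -0.457, 0.54]
wrist_force: [0.8, 0.9, -3.7]
opening: 0.0535
```

>>> apply_moves --pt "1 0 -0.1 2.5 0" --pt "1 0 -0.1 2.5 0" --pt "1 0 -0.1 2.5 0" --pt "1 0 -0.1 2.5 0" --pt "1 0 -0.1 2.5 0" --pt "1 0 -0.1 2 0" --pt "1 0 -0.1 1.5 0" --pt "1 0 -0.1 1 0" --pt "1 0 0 0 0" --pt "1 0 0 0 0"

```text
t: 24.82
eef_pos: [0.466, -0.3168, 0.2313]
orientation: [-0.455, -0.541, -0.456, 0.541]
wrist_force: [0.4, 0.3, -4.2]
opening: 0.0536
```

```bash
python3 - <<'E'
from h import *
from workcell import manip
goto(.464,-.3265,.078,-9.6)
s,R=state();p,d=manip.snapshot("wrist");cv2.imwrite("pics/w8.png",p[...,::-1])
c=manip.camera_params("wrist");T=np.eye(4);T[:3,:3]=R;T[:3,3]=s['eef_pos'];c['world_to_cam']=np.linalg.inv(T@c['tool_from_camera'])
W=world(c,d);np.savez('w8.npz',p=p,d=d,W=W)
p,d=manip.snapshot("side");cv2.imwrite("pics/s8.png",p[...,::-1])
p,d=manip.snapshot("top");cv2.imwrite("pics/t8.png",p[...,::-1])
E
```

```text
t 24.8167 pos [ 0.466  -0.3168  0.2313] F [ 0.36  0.34 -4.23] open 0.0536
tool shift cm [ 1.533e+01 -1.000e-02  1.000e+00]
jaw z axis yaw -99.71 xaxis [-9.e-04  1.e-03 -1.e+00]
turn about x (tool-down) deg 179.89
turn about x (tool-down) deg -0.11
```

View pics/w8.png

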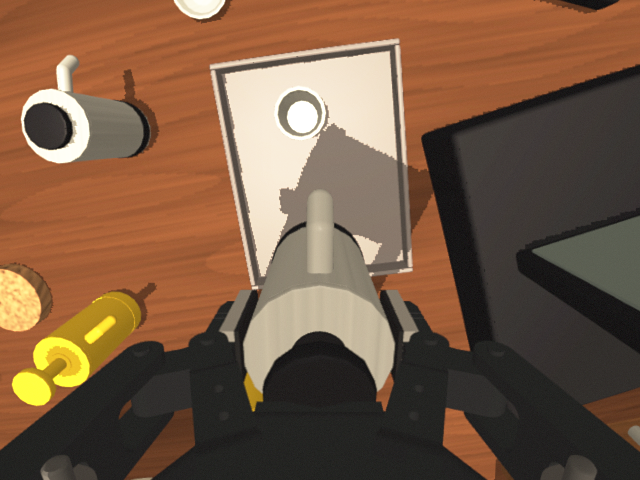

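View pics/s8.png

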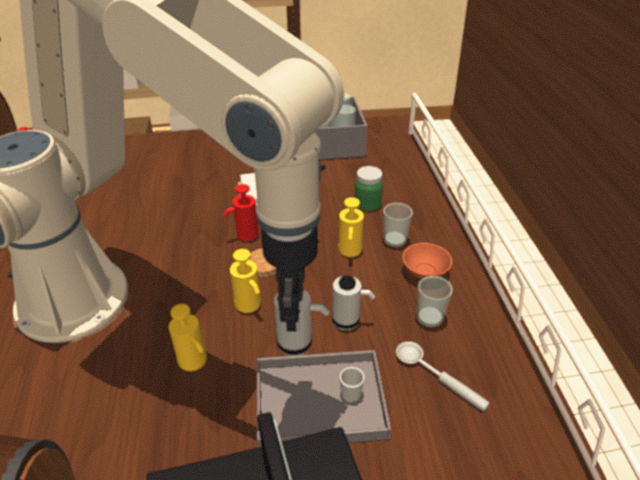

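View pics/t8.png

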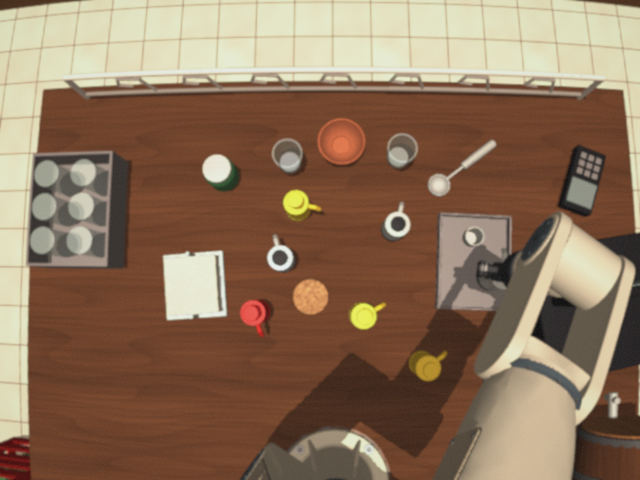

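```bash
python3 - <<'E'
from h import *
from workcell import manip
s,R=state();c=manip.camera_params("wrist");T=np.eye(4);T[:3,:3]=R;T[:3,3]=s['eef_pos'];c['world_to_cam']=np.linalg.inv(T@c['tool_from_camera'])
q=np.array([ray(c,uv,.03) for uv in [(213,67),(398,42),(411,270),(252,288)]]);print(q.round(3),q.mean(0).round(4))
ct=q.mean(0);a=(q[0]+q[1]-q[2]-q[3])/2;print(a,ct-.04*a/np.linalg.norm(a))
E
```

```text
[[ 0.616 -0.246  0.03 ]
 [ 0.609 -0.41   0.03 ]
 [ 0.395 -0.4    0.03 ]
 [ 0.403 -0.233  0.03 ]] [ 0.5056 -0.3222  0.03  ]
[ 0.21380957 -0.0109974   0.        ] [ 0.46568536 -0.32015816  0.03      ]
```

The pump hangs upright over the tray's near, free part. The jigger (300,112) is well clear of the spout. Lowering.

>>> apply_moves --pt "1 0 0 0.65 0" --pt "1 2 0 0 0" --pt "1 2.5 0 0 0" --pt "1 2.5 0 0 0" --pt "1 2.5 0 0 0" --pt "1 2 0 0 0" --pt "1 1.5 0 0 0" --pt "1 1 0 0 0" --pt "1 0.7 0 0 0" --pt "1 0 0 0 0"

```text
t: 25.8
eef_pos: [0.465, -0.323, 0.0839]
orientation: [-0.456, -0.54, -0.457, 0.54]
wrist_force: [0.0, 0.0, -5.6]
opening: 0.0542
```

>>> apply_moves --pt "1 0.1 0 0 0" --pt "1 0.1 0 0 0" --pt "1 0.1 0 0 0" --pt "1 0.05 0 0 0" --pt "1 0.05 0 0 0" --pt "1 0 0 0 0" --pt "1 0 0 0 0" --pt "1 0 0 0 0" --pt "1 0 0 0 0" --pt "1 0 0 0 0"

```text
t: 26.63
eef_pos: [0.4652, -0.3234, 0.0809]
orientation: [0.456, 0.54, 0.456, -0.54]
wrist_force: [-0.1, -0.5, -4.0]
opening: 0.0538
```

>>> apply_moves --pt "1 0.05 0 0 0" --pt "1 0.05 0 0 0" --pt "1 0.05 0 0 0" --pt "1 0.05 0 0 0" --pt "1 0 0 0 0" --pt "1 0 0 0 0" --pt "1 0 0 0 0" --pt "1 0 0 0 0" --pt "1 0 0 0 0" --pt "1 0 0 0 0"

```text
t: 27.47
eef_pos: [0.4652, -0.3234, 0.0789]
orientation: [-0.456, -0.54, -0.456, 0.54]
wrist_force: [-0.0, -0.2, -5.2]
opening: 0.054
```

>>> apply_moves --pt "1 0.05 0 0 0" --pt "1 0.05 0 0 0" --pt "1 0 0 0 0" --pt "1 0 0 0 0" --pt "1 0 0 0 0" --pt "1 0 0 0 0" --pt "1 0 0 0 0" --pt "1 0 0 0 0" --pt "1 0 0 0 0" --pt "1 0 0 0 0"

```text
t: 28.3
eef_pos: [0.4652, -0.3234, 0.0779]
orientation: [0.456, 0.54, 0.456, -0.54]
wrist_force: [0.3, 0.5, -5.2]
opening: 0.0536
```

>>> apply_moves --pt "1 0.05 0 0 0" --pt "1 0.05 0 0 0" --pt "1 0 0 0 0" --pt "1 0 0 0 0" --pt "1 0 0 0 0" --pt "1 0 0 0 0" --pt "1 0 0 0 0" --pt "1 0 0 0 0" --pt "1 0 0 0 0" --pt "1 0 0 0 0"

```text
t: 29.13
eef_pos: [0.4655, -0.3234, 0.0777]
orientation: [0.456, 0.54, 0.456, -0.54]
wrist_force: [-2.5, 2.5, 5.9]
opening: 0.0537
```

The can is on the floor (the force changed sign). I'll ease the load off slightly, then open.

>>> apply_moves --pt "1 -0.05 0 0 0" --pt "1 -0.02 0 0 0" --pt "1 0 0 0 0" --pt "0.3 0 0 0 0" --pt "0.2 0 0 0 0" --pt "0.1 0 0 0 0" --pt "0 0 0 0 0" --pt "0 0 0 0 0" --pt "0 0 0 0 0" --pt "0 0 0 0 0"

```text
t: 29.97
eef_pos: [0.4653, -0.3234, 0.0776]
orientation: [0.456, 0.54, 0.456, -0.54]
wrist_force: [0.5, -0.4, -0.4]
opening: 0.0859
```

```bash
python3 - <<'E'
from h import *
from workcell import manip
goto(.464,-.3265,.078,-9.6)
p,d=manip.snapshot("wrist");cv2.imwrite("pics/w9.png",p[...,::-1])
E
```

```text
t 29.9667 pos [ 0.4653 -0.3234  0.0776] F [ 0.5  -0.39 -0.37] open 0.0859
tool shift cm [-0.04 -0.07  0.32]
jaw z axis yaw -99.66 xaxis [ 1.e-04 -0.e+00 -1.e+00]
turn about x (tool-down) deg 179.94
turn about x (tool-down) deg -0.06
```

View pics/w9.png

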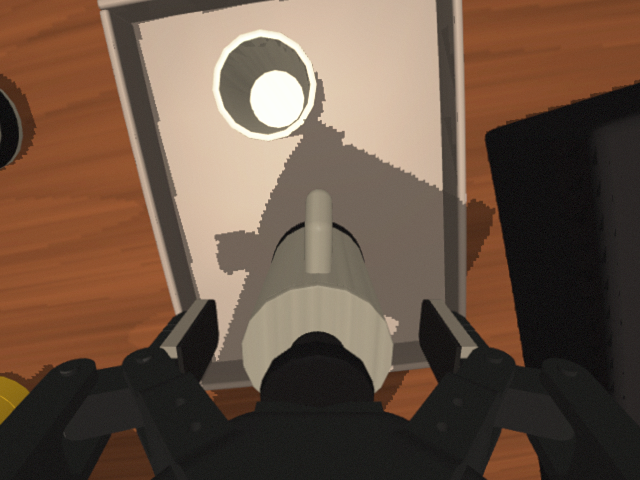

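The pump stands free between the open pads. Retracting straight up.

>>> apply_moves --pt "0 -1 0 0 0" --pt "0 -2 0 0 0" --pt "0 -2.5 0 0 0" --pt "0 -2.5 0 0 0" --pt "0 -2.5 0 0 0" --pt "0 -2.5 0 0 0" --pt "0 -2.5 0 0 0" --pt "0 -2 0 0 0" --pt "0 -1 0 0 0" --pt "0 0 0 0 0"

```text
t: 30.85
eef_pos: [0.4662, -0.3241, 0.2655]
orientation: [0.458, 0.541, 0.455, -0.54]
wrist_force: [0.8, 0.4, 0.2]
opening: 0.0855
```

```bash
python3 - <<'E'
from h import *
from workcell import manip
goto(.464,-.3265,.26,-9.6)
for n in("wrist","side"):
    s,R=state();p,d=manip.snapshot(n);cv2.imwrite(f"pics/{n}10.png",p[...,::-1])
    c=manip.camera_params(n)
    if n=="wrist":
        T=np.eye(4);T[:3,:3]=R;T[:3,3]=s['eef_pos'];c['world_to_cam']=np.linalg.inv(T@c['tool_from_camera'])
    W=world(c,d);z=W[...,2]
    for g in [(.509,.114),(.465,-.3235),(.581,-.137)]:
        r=np.hypot(W[...,0]-g[0],W[...,1]-g[1]);m=(r<.022)&(z>.1)&(z<.15)&(p.max(2)<80)
        rm=(r<.034)&(z>.09)&(z<.115)&(p.max(2)>=80)
        if m.sum()>10: print(n,g,m.sum(),W[m].mean(0).round(4),'capz',np.percentile(z[m],[50,90]).round(4),'rim',W[rm].mean(0).round(3) if rm.any() else '')
E
```

```text
t 30.85 pos [ 0.4662 -0.3241  0.2655] F [0.77 0.39 0.17] open 0.0855
tool shift cm [ 0.55 -0.18  0.27]
jaw z axis yaw -99.66 xaxis [ 0.0038 -0.0027 -1.    ]
turn about x (tool-down) deg 179.94
turn about x (tool-down) deg -0.06
wrist (0.465, -0.3235) 1231 [ 0.4666 -0.3222  0.1281] capz [0.1281 0.129 ] rim [ 0.474 -0.324  0.103]
wrist (0.581, -0.137) 1314 [ 0.5827 -0.1378  0.1095] capz [0.1098 0.1108] rim [ 0.582 -0.143  0.099]
side (0.465, -0.3235) 299 [ 0.4633 -0.3253  0.1254] capz [0.1274 0.1294] rim [ 0.464 -0.333  0.102]
side (0.581, -0.137) 166 [ 0.58   -0.1385  0.1089] capz [0.1091 0.1108] rim [ 0.578 -0.145  0.099]
```

View pics/wrist10.png

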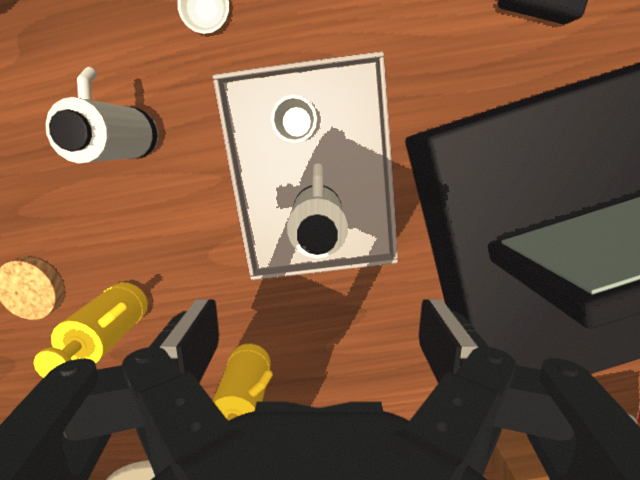

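View pics/side10.png

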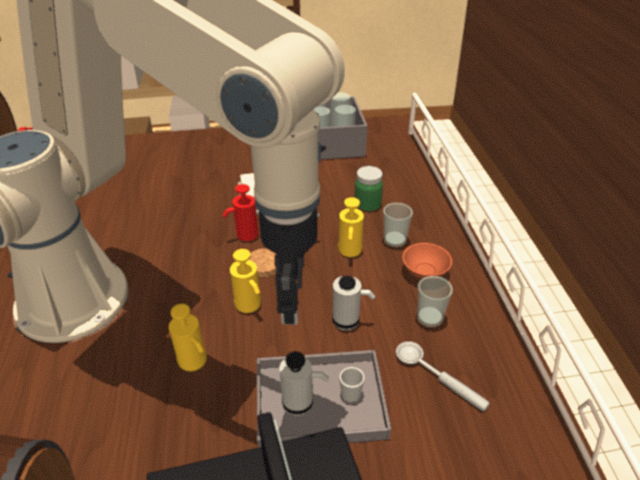

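The jammed pump stands upright in the tray (318,235 in the wrist view). Pump 3's cap is at about 0.109 m. The side view hides pump 1, so I'll check it from the top camera.

```bash
python3 - <<'E'
from h import *
from workcell import manip
c=manip.camera_params("top");p,d=manip.snapshot("top");cv2.imwrite("pics/top11.png",p[...,::-1]);W=world(c,d);z=W[...,2]
for g in [(.509,.114),(.465,-.3235),(.581,-.137)]:
    r=np.hypot(W[...,0]-g[0],W[...,1]-g[1]);m=(r<.013);v,u=np.nonzero((r<.031)&(z>.09)&(z<.15))
    if len(u): (a,b),rad=cv2.minEnclosingCircle(np.c_[u,v].astype(np.float32)); print(g,'capz',np.median(z[m]).round(4),'can ctr',ray(c,(a,b),.1).round(4),round(rad,1))
s=manip.sense();print(s['t'],s['wrist_force'])
E
```

```text
(0.509, 0.114) capz 0.1105 can ctr [0.5091 0.1143 0.1   ] 12.6
(0.465, -0.3235) capz 0.6368 can ctr [ 0.4634 -0.3243  0.1   ] 12.8
(0.581, -0.137) capz 0.1103 can ctr [ 0.5817 -0.1358  0.1   ] 12.8
31.0 [-0.2793816  -0.55294181 -0.37785443]
```

View pics/top11.png

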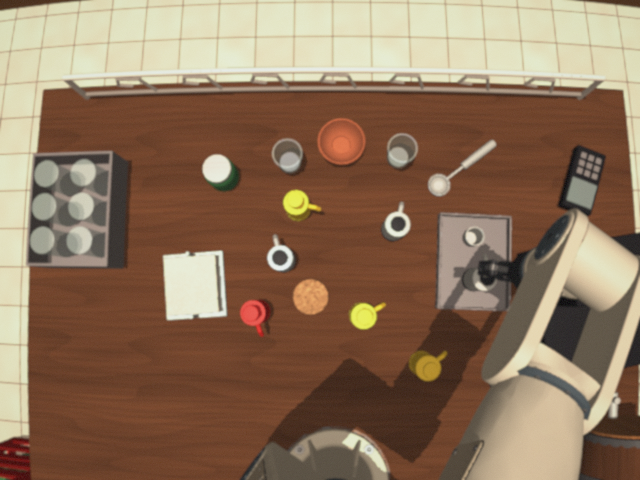

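Pumps 1 and 3 are where they started with caps down (280,259 and 397,224), and nothing else has moved. Handing in.

```bash
python3 -c "
from workcell import manip
print(manip.finish_job())"
```

```text
the job is handed in; nothing more can be done
None
```

The job is handed in: the middle pump (pump 2) was the jammed one and now stands upright on the floor of the returns tray. It was handed in at 31 s of the 64 s limit.

- **Good pumps:** The right (3) and left (1) pumps ran evenly at 3.4–4.6 N. I pressed each home until the bumper read 11.4 N and 11.6 N, and they stand where they were with plungers down.
- **Jammed pump:** It stiffened at about 14 mm of travel, from 3.5 N to 7.6 N. I pressed it 0.5 mm further to be sure, stopped at 11 N, then moved it by its can.

**Last checks**
- The tray pump is about 3 mm from the tray spot I measured. Its spout is clear of the jigger, and the open gripper was well above it with no force on the wrist.
- Both good pumps' caps read 0.109–0.1105 m high (about 0.108 m is the hard stop).
- In the last pictures everything else looked unmoved.

**Disagreements and doubts**
- The cameras put the pump and tray positions up to about 4–6 mm apart, so I used averages.
- I took "4 mm or less above the can's top" to mean the cap's underside, since its top cannot go that low. By that reading, the top camera leaves about 1.5 mm to spare.
- Plunger force dropped to almost nothing whenever the arm paused, so I read it mostly while moving.

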